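# Pull the fume filter and show it to the inspection camera

## Task

Lift the flap of the grey fume-filter unit by its handle until it stands upright and stays open, then draw the filter plate (the one with the long flat tab; leave the blanking plate with the round knob in its slot) straight up out of the unit. Present it to the inspection camera: tab up and upright, its middle on the lens axis 100 mm in front of the lens, a broad face square to the lens; do not bump the camera or disturb the other things on the bench. Finish while holding the filter there, still and clear of everything but the fingers, with the flap left open.

Things in the scene. Friction and masses are not known exactly. Their poses are not given: they have to be found in the camera images.
- unit: fixed grey filter housing, an open-topped box 140 (x) x 170 (y) x 105 mm high, walls and floor 5 mm, closed by the flap; origin at the centre of its underside, x towards the hinge at the back. Inside, two upright slots along x at y = +32 and -32 mm each hold one plate standing on the floor; which is in which varies. Slot ribs, at the front and back only, reach up to z = 60 mm, with 2 to 3 mm play
- flap (a joint): flap angle, rad: 0 closed, 1.57 upright, stop at 1.9 leaning back. The flap, a 140 x 170 x 6 mm plate of 0.18 kg, lies on the rim and opens upwards about the housing's back top edge. A stiff hinge (0.2 N m) keeps it at any angle; lifting at the handle takes about 3 N. It starts closed or open a crack (up to 0.15)
- flap_handle (a point): middle of the flap's handle, a round steel bar, 9 mm thick, 84 mm long along the unit's y, on a post at each end. Its axis is 34 mm above the flap's upper face, 130 mm from the hinge line, 10 mm in from the free front edge (closed: x = -60, z = 145.5 mm of the unit). The bar can turn between the finger pads as the flap swings. Axes: the flap's (the unit's when closed)
- flap_hinge (a point): point on the flap's hinge line at mid width, at x = +70, z = 105.5 mm of the unit; the hinge line runs along the unit's y axis and a positive angle turns the flap's front edge up and back. The point turns with the flap
- filter: loose aluminium filter plate, 100 mm long (x), 10 thick (y), 70 high, 0.1 to 0.16 kg, ribbed grey filter medium on both broad faces. A flat tab on the middle of its top edge, 44 mm long, 10 thick, spans z = 68 to 95 mm: grip it across y. Origin at the centre of its underside, z up, y normal to the broad faces. Stands hidden in one slot, its underside 5 mm above the bench, its x along the unit's x
- filter_mid (a point): middle of the filter plate, 35 mm above its underside
- blank: loose blanking plate of the same metal, 100 x 10 x 70 mm, plain, with a round knob of 15 mm diameter reaching to z = 85.5 mm instead of a tab; stands in the other slot and stays there. Origin at the centre of its underside
- camera: fixed inspection camera on a round foot (90 mm diameter) and a post: black housing 55 x 50 x 50 mm, its top at 145 mm, lens tube of 38 mm diameter. Origin at the centre of the foot's underside; it looks along its own -x axis, level, with the lens axis 120 mm above the bench
- camera_lens (a point): centre of the lens's front face, 45 mm ahead (-x) of the camera's origin, 120 mm above the bench
- camera_view (a point): the point on the lens axis 100 mm in front of the lens (145 mm ahead of the camera's origin, 120 mm above the bench): the middle of the filter plate belongs here. Axes as the camera's: x is the lens axis
- spool: solder spool standing on end, 50 mm diameter, 48 mm high, origin under its centre; bystander between the unit and the camera
- flux: white flux bottle, 40 mm diameter, 100 mm high, origin under its centre; bystander to the left of the unit
- tin: open steel tip-cleaner tin, 64 mm diameter, 35 mm high, origin under its centre; bystander to the left
- jar: small amber jar, 44 mm diameter, 60 mm high, origin under its centre; bystander behind and right of the unit
- driver: screwdriver lying at the far left, about 200 mm long; bystander
- mouse: grey computer mouse 100 x 60 x 30 mm on its pad at the far right; bystander
Not all that is in view belongs to the job. What is shaped like the unit but blue is not meant.

How it is judged:
By the outcome, as a careful person would: the job done as asked, in the order asked, and still so for the second after the job is handed in, while the arm keeps its last pose, push and grip.
It also fails if it takes over 64 s, if anything falls off the work surface, if the arm or the gripper's body presses on something with over 40 N, if the wrist force passes 120 N, or if a joint passes its speed limit or range.

## Robot

A 7-joint arm with a two-finger parallel gripper is mounted at the origin on the work surface. World frame = base frame: x ahead of the robot, y to its left, z up, the work surface at z = 0. Lengths are in m, angles in rad, forces in N, time in s.
With the tool pointing down it reaches from about 0.425 to 0.875 m from the base axis. Payload 4.7 kg.
Tool frame: the origin (TCP) lies midway between the tips of the shut fingers; the grasp point (between the pads) lies 19 mm behind it; z points along the fingers, y is the line along which they close (so a half turn about z gives the same grasp; the last joint's range is limited). The gripper opens to 87 mm and grips with 3 to 60 N. Pads are 19 mm wide; open, the fingers measure 117 mm over their backs; the gripper's body (75 mm by 190 mm) begins 51 mm behind the grasp point.
Start: joints at [-1.143, 0.321, -0.07, 1.45, 0.023, 1.371, -0.057], TCP at [0.261, 0.595, 0.223] pointing down, gripper open.
Joint ranges: [-2.86, 2.86], [-0.3, 2.09], [-1.38, 1.24], [0.06, 2.45], [-1.56, 4.7], [0.09, 2.05], [-2.69, 2.69]. Speed limits (rad/s): [2.57, 2.57, 3.14, 3.14, 3.14, 3.14, 3.14].

## Interface

Orientations are given as a rotation vector (axis times angle).
In Python, from bench import ctrl, get_image, calibration gives the robot as it stands.
- The arm moves only by the tool apply_moves, never from a script. Its arguments are lists of equal length, an entry for each row: "dp": the shift along the tool's x, y, z in m, a list of three; "twist": the turn, a rotation vector about the tool's x, y, z in rad, a list of three; "fingers": the closure, from 0 (fully open) to 1 (shut). In form: {"dp": [[dx, dy, dz], ...], "twist": [[ax, ay, az], ...], "fingers": [fingers, ...]}. A call has 1 to 10 rows; each row shifts and turns the commanded pose from where the row before left it, along the tool's axes as they then stand; what a row does not reach is not made up. A row lasts 1/10 s, in which the tool goes at most 50 mm and 8.59 degrees, less where a joint would pass 70% of its speed; a pose out of reach is approached as far as the arm can. A call is refused whole if a number of a shift passes 0.05 or a number of a turn 0.15, either way. A call with a gripper value outside its range is refused whole. The fingers move at their own pace and stop on an object; "newtons" is the grip in N (left out, the last holds). Time passes only in rows, so rows that do not move let the fingers close. It gives the time, the measured TCP pose, the force, the opening and the grip force at its end, in the units of the state.
- ctrl.get_state(): the state, without advancing time (a new reading comes with each control period).
- get_image(name): name is "side" or "top"; returns the picture (400x640x3 uint8, red, green, blue); there is no depth.
- calibration(name): a dict with "fx", "fy", "cx", "cy" (pixels), "eye" and "attitude" of the camera in the world. Camera axes: x right, y up, looking along -z (the intrinsics and any distortion apply to the point x, -y, -z); pixel columns grow to the right and rows downward; lengths in m; the calibration is good to about 2 mm. A picture is of the moment at which its call begins. calibration takes no time and is no camera call.
- ctrl.close_job(): hands the job in; it is judged then, once.
The state is a dict: "time": time; "joint_positions": joint angles; "qd": joint speeds; "joint_torque": joint torques, N m; "position": TCP position; "tool_rot": TCP orientation; "ft_force": force on the tool from outside, world axes, zero at the start; "torque": the same for the moment, N m; "grip_width": opening from 0.0 (shut) to 1.0 (fully open); "grip_force": force on a finger pad.
Only numpy, scipy, OpenCV 4.12 (cv2) and the standard library are available. Lean on these libraries where they do the work, as an engineer would, in place of code of your own. Each camera call takes 0.05 s, during which the arm holds its last target. There are 200 camera calls.

## Working session

There is one attempt and no reset: what is moved stays moved. The work goes in short steps, Python scripts to look and compute and a tool call to move; the robot and the scene stay as the last step left them, time stands still between calls to the robot, and variables do not carry over. Pictures are saved under pics/ and viewed, at most 10 in all, crops included, and the job is handed in when it is done.

Besides the shell and the picture viewer there is one more tool, called after ">>>" by a JSON object that holds its "fn" and its "kwargs". apply_moves: Moves the arm, as the interface text tells. Its arguments: {"type":"object","properties":{"dp":{"type":"array"},"twist":{"type":"array"},"fingers":{"type":"array"},"newtons":{"type":"number"}},"required":["dp","twist","fingers"]}

```bash
ls; mkdir -p pics
python3 - <<'E'
from bench import ctrl,get_image,calibration
import cv2
for n in("top","side"):
    cv2.imwrite(f"pics/{n}0.png",get_image(n)[:,:,::-1]); print(n,calibration(n))
print(ctrl.get_state())
E
```

```text
pics
top {'fx': 497.9455406743683, 'fy': 497.9455406743683, 'cx': 316.242629037759, 'cy': 198.77272705397166, 'eye': array([ 0.13783351, -0.03216607,  1.7290022 ]), 'attitude': array([ 0.17024155, -0.16898716, -1.56485967])}
side {'fx': 454.7255202755817, 'fy': 454.7255202755817, 'cx': 316.27882926464025, 'cy': 208.34364875895676, 'eye': array([0.2882609 , 0.82228166, 1.2066838 ]), 'attitude': array([ 0.11917319, -0.97108171, -2.73972643])}
{'time': 0.1, 'joint_positions': array([-1.14290403,  0.32176727, -0.07006885,  1.45153829,  0.02259593,
        1.37077521, -0.05691814]), 'qd': array([-0.0009784 , -0.00063325,  0.00144294, -0.00236227,  0.0004921 ,
        0.00052201, -0.00094099]), 'joint_torque': array([ 1.87706896e-04, -4.92572808e+01, -4.05569477e-01, -3.13401675e+01,
       -6.42823800e-02,  3.94723972e-02,  5.46696845e-05]), 'position': array([0.26121318, 0.59467891, 0.22156618]), 'tool_rot': array([-6.45312657e-01, -3.07433595e+00,  2.64152423e-03]), 'ft_force': array([-0.3035376 ,  0.20879224, -0.31444038]), 'torque': array([-0.02087024,  0.00739734,  0.01391015]), 'grip_force': 0.0, 'grip_width': 0.9946573673469752}
```

View pics/top0.png

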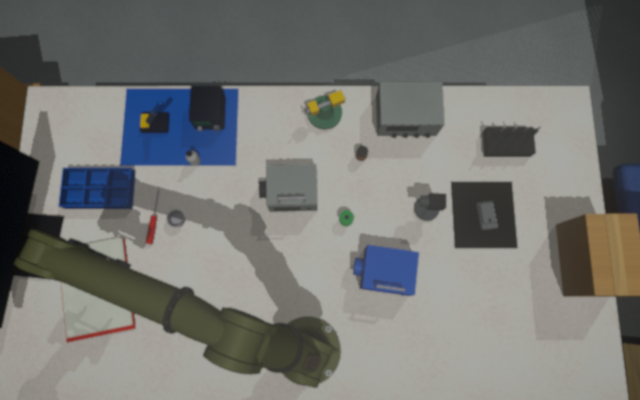

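View pics/side0.png

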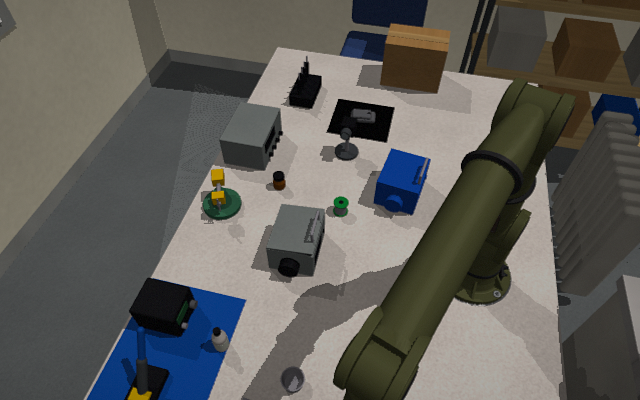

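Candidates for the unit: a grey box with a bar handle at top (291,185) / side (297,240), a blue box at top (389,270), and a grey instrument at top (410,108) / side (251,135). The description fits the first one. The camera stands at top (430,205), the spool at (346,217), and the jar at (361,153).

```bash
cat > h.py <<'E'
from bench import ctrl,get_image,calibration
import cv2,numpy as np
from scipy.spatial.transform import Rotation as R
C={n:calibration(n) for n in("top","side")}
def proj(n,p):
    c=C[n];q=R.from_rotvec(c["attitude"]).inv().apply(np.atleast_2d(p)-c["eye"])
    return np.c_[c["cx"]+c["fx"]*q[:,0]/-q[:,2],c["cy"]+c["fy"]*q[:,1]/q[:,2]]
def ray(n,uv):
    c=C[n];uv=np.atleast_2d(uv).astype(float)
    return R.from_rotvec(c["attitude"]).apply(np.c_[(uv[:,0]-c["cx"])/c["fx"],-(uv[:,1]-c["cy"])/c["fy"],-np.ones(len(uv))])
def plane(n,uv,z):
    d=ray(n,uv);e=C[n]["eye"];return e+d*((z-e[2])/d[:,2:])
def tri(ut,us):
    A=np.zeros((3,3));b=np.zeros(3)
    for n,u in(("top",ut),("side",us)):
        d=ray(n,u)[0];d/=np.linalg.norm(d);M=np.eye(3)-np.outer(d,d);A+=M;b+=M@C[n]["eye"]
    return np.linalg.solve(A,b)
def crop(n,x0,y0,x1,y1,f,k=None):
    im=get_image(n) if k is None else k
    return cv2.resize(im[y0:y1,x0:x1,::-1],None,fx=f,fy=f,interpolation=cv2.INTER_CUBIC)
E
python3 - <<'E'
from h import *
t=cv2.imread("pics/top0.png")[:,:,::-1];s=cv2.imread("pics/side0.png")[:,:,::-1]
a=crop("top",250,150,350,225,4,t);b=crop("side",255,190,355,290,4,s);d=crop("top",400,180,460,230,6,t);e=crop("side",315,110,375,170,4.5,s)
o=np.zeros((600,800,3),np.uint8);o[:300,:400]=a;o[:300,400:760]=d;o[300:,:300]=cv2.resize(b,(300,300));o[300:570,400:670]=e
cv2.imwrite("pics/c1.png",o)
print(proj("top",[[0,0,0],[.261,.595,.223]]))
E
```

```text
[[307.06781987 350.3941466 ]
 [108.15733079 266.25643499]]
```

View pics/c1.png

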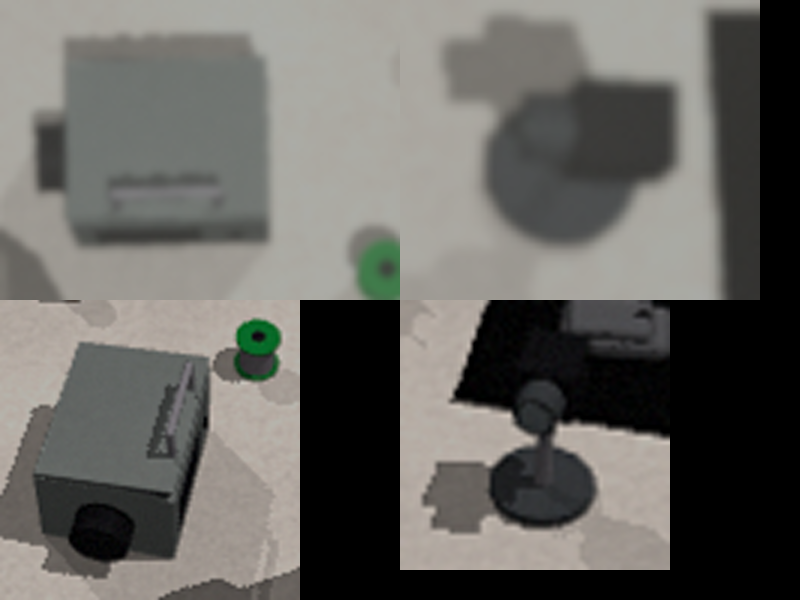

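The crop confirms the grey box with the steel bar handle: the bar runs about (277,198)–(305,199) in top. The inspection camera's foot is near top (427,208) and its lens tube points left (+y).

Run:
```python
from h import *
np.set_printoptions(precision=4,suppress=True)
t=cv2.imread("pics/top0.png").astype(int);s=cv2.imread("pics/side0.png").astype(int)
# flap corners side
P=plane("side",[[281.7,204.3],[325,209],[313.3,256.7],[267.3,248.3]],.1115);print(P)
for i in range(4):print(np.linalg.norm(P[i]-P[(i+1)%4]))
P=plane("top",[[266.2,164.2],[316.8,164.2],[317,205.5],[267,206.5]],.1115);print(P)
# bar: r-g
for n,im,(x0,y0,x1,y1) in(("top",t,(260,180,325,210)),("side",s,(295,205,325,250))):
    rg=(im[:,:,2]-im[:,:,1])[y0:y1,x0:x1];m=((rg>2)&(im[y0:y1,x0:x1,2]>95)).astype(np.uint8)
    for c in cv2.findContours(m,0,2)[0]:
        if cv2.contourArea(c)>8:
            r=cv2.minAreaRect(c);print(n,"bar",cv2.boxPoints(r)+[x0,y0])
# camera foot etc
print("foot",plane("top",[[426.7,208]],0.005),"side",plane("side",[[315+143/4.5,110+185/4.5]],0.005))
print("lens",tri([400+98/6+5,180+0],[0,0]) if 0 else plane("side",[[315+139/4.5,110+105/4.5]],.12))
print("housing top",plane("top",[[400+180/6,180+83/6],[400+277/6,180+83/6],[400+277/6,180+178/6],[400+180/6,180+178/6]],.145))
g=cv2.inRange(cv2.cvtColor(t.astype(np.uint8),cv2.COLOR_BGR2HSV),(50,100,50),(80,255,255))
for c in cv2.findContours(g,0,2)[0]:
    if cv2.contourArea(c)>30:
        (u,v),r=cv2.minEnclosingCircle(c); print("green",u,v,r,plane("top",[[u,v]],.048))
```

```text
[[ 0.6126 -0.0282  0.1115]
 [ 0.4771 -0.0429  0.1115]
 [ 0.4689  0.1355  0.1115]
 [ 0.6051  0.1401  0.1115]]
0.13628390639530125
0.17864088022988917
0.13630196330631866
0.16853698468874687
[[ 0.6125  0.138   0.1115]
 [ 0.6123 -0.0329  0.1115]
 [ 0.4699 -0.0335  0.1115]
 [ 0.4667  0.1323  0.1115]]
top bar [[260. 198.]
 [267. 198.]
 [267. 209.]
 [260. 209.]]
side bar [[320. 232.]
 [324. 232.]
 [324. 249.]
 [320. 249.]]
side bar [[309.9434 233.6981]
 [316.5472 210.5849]
 [318.9245 211.2642]
 [312.3208 234.3774]]
side bar [[295. 205.]
 [324. 205.]
 [324. 208.]
 [295. 208.]]
foot [[ 0.4825 -0.4207  0.005 ]] side [[ 0.481  -0.4215  0.005 ]]
lens [[ 0.484  -0.3904  0.12  ]]
housing top [[ 0.5016 -0.4022  0.145 ]
 [ 0.5016 -0.455   0.145 ]
 [ 0.4489 -0.452   0.145 ]
 [ 0.449  -0.3996  0.145 ]]
green 346.0 217.34616088867188 6.6539530754089355 [[ 0.4414 -0.1329  0.048 ]]
```

Run:
```python
from h import *
np.set_printoptions(precision=4,suppress=True)
t=cv2.imread("pics/top0.png").astype(int)
b=t[190:206,268:314,::-1];print((b[:,:,0]-b[:,:,1])[:, ::3]);print(b[:,::3,0])
for z in(.1455,.155,.165):print(plane("side",[[311.1,234],[317.7,210.9]],z),plane("top",[[277.5,198],[305,199]],z))
T=t[180:230,400:460,::-1].astype(np.uint8);s=cv2.imread("pics/side0.png")[:,:,::-1]
o=np.zeros((560,800,3),np.uint8)
o[:400,:400]=crop("side",325,120,365,160,10,s);o[:480,400:800]=crop("top",410,182,450,230,10,t[:,:,::-1].astype(np.uint8))
o=np.clip(o.astype(float)*1.8,0,255).astype(np.uint8)
cv2.imwrite("pics/c2.png",o)
```

```text
[[-5 -5 -4 -5 -4 -3 -5 -4 -5 -4 -4 -5 -4 -4 -5 -4]
 [-5 -5 -5 -5 -5 -4 -4 -4 -4 -4 -4 -4 -4 -4 -5 -4]
 [-5 -4 -5 -5 -4 -4 -5 -5 -4 -4 -4 -4 -4 -4 -4 -4]
 [-4 -4 -4 -4 -4 -4 -4 -3 -4 -3 -3 -4 -4 -4 -4 -4]
 [-5 -5 -4 -4 -3 -3 -3 -2 -3 -2 -2 -2 -3 -3 -5 -4]
 [-5 -4 -4 -3 -2 -2 -3 -2 -3 -2 -2 -1 -2 -4 -4 -4]
 [-4 -5 -4 -2 -2  0 -1  0 -2 -1  0  0 -1 -4 -5 -4]
 [-5 -4 -4 -2  1  1  0  1  0  0  0  1  0 -4 -4 -4]
 [-4 -4 -4 -1  1  1  0  0  0  0  0  0  0 -3 -4 -4]
 [-5 -5 -4 -2  0  0 -1 -2 -2 -2 -3 -2  0 -4 -4 -4]
 [-4 -4 -5 -3 -1 -3 -4 -3 -3 -4 -4 -4 -1 -4 -4 -4]
 [-5 -5 -4 -3 -2 -4 -4 -4 -4 -4 -4 -4 -2 -5 -5 -4]
 [-5 -4 -5 -4 -3 -5 -5 -4 -4 -5 -5 -4 -4 -5 -3 -4]
 [-5 -5 -5 -3 -4 -5 -5 -5 -4 -5 -5 -4 -4 -5 -4 -4]
 [-4 -4 -4 -4 -4 -4 -4 -4 -4 -5 -5 -4 -3 -4 -4 -3]
 [-3 -4 -4 -3 -3 -3 -3 -3 -3 -4 -3 -3 -3 -3 -3 -3]]
[[111 112 113 113 114 115 114 114 113 114 114 113 114 113 112 114]
 [112 113 113 113 113 114 115 114 114 113 113 113 114 113 112 113]
 [112 113 112 112 111 112 113 109 112 109 108 110 112 113 113 114]
 [113 113 113 109 104 106 108  98 106 100  98 102 108 113 113 114]
 [112 113 114 1
[... 389 characters left out ...]
113 114 113 104 106 113 113 114 112 111 116 114  98 113 113 113]
 [112 113 114 105 104 114 114 115 114 114 115 112 100 113 113 114]
 [112 113 113 104 106 114 115 116 115 114 114 110 104 112 112 112]
 [111 110 110 103 106 110 113 112 112 112 112 108 106 107 106 106]
 [107 106 104  99 100 101 105 103 102 105 105 103 102 100  98  98]
 [103  98  97  92  92  92  94  92  91  94  93  92  92  91  89  89]]
[[ 0.4886  0.0835  0.1455]
 [ 0.4907 -0.0036  0.1455]] [[0.488  0.0952 0.1455]
 [0.4846 0.0056 0.1455]]
[[0.4868 0.0901 0.155 ]
 [0.4889 0.0038 0.155 ]] [[0.4859 0.0944 0.155 ]
 [0.4825 0.0054 0.155 ]]
[[0.4849 0.0971 0.165 ]
 [0.487  0.0116 0.165 ]] [[0.4837 0.0936 0.165 ]
 [0.4803 0.0051 0.165 ]]
```

View pics/c2.png

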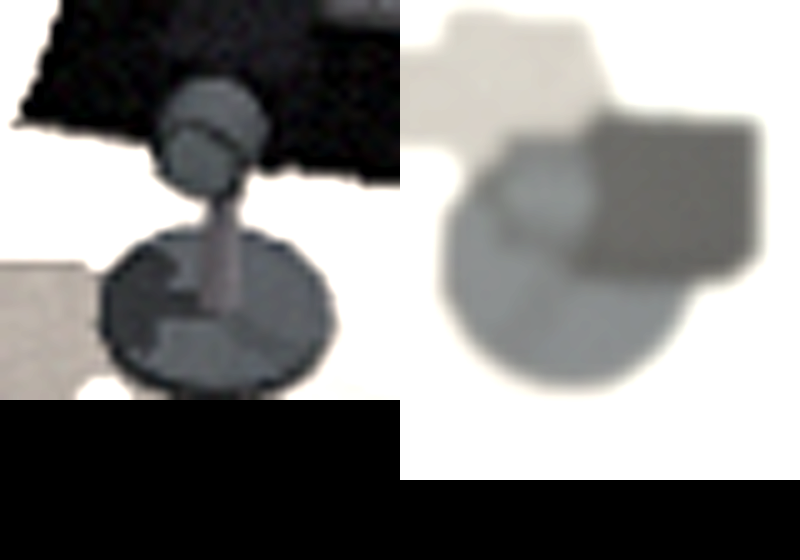

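The side crop shows the lens disc centred near (345.3,135.8) above the foot centre (346.5,151). In top the lens tube's front end is at about (420.5,201).

Run:
```python
from h import *
np.set_printoptions(precision=4,suppress=True)
print(plane("side",[[345.3,135.8],[345.3,136.5]],.12),plane("top",[[420.5,200.5],[420.5,202]],.125))
print("foot",plane("side",[[346.7,150.8]],.006),plane("top",[[426.8,208.2]],.006))
S=ctrl.get_state();M=R.from_rotvec(S["tool_rot"]);print(M.as_matrix())
# desired: tool down, tool y along world x (yaw -1deg)
for s in(1,-1):
    y=s*np.array([np.cos(np.radians(-1)),np.sin(np.radians(-1)),0]);z=np.array([0,0,-1.]);D=R.from_matrix(np.c_[np.cross(y,z),y,z])
    print(s,(M.inv()*D).as_rotvec())
```

```text
[[ 0.4833 -0.3772  0.12  ]
 [ 0.4826 -0.3737  0.12  ]] [[ 0.4837 -0.3745  0.125 ]
 [ 0.4787 -0.3743  0.125 ]]
foot [[ 0.4814 -0.4221  0.006 ]] [[ 0.4816 -0.4208  0.006 ]]
[[-0.9156  0.4021 -0.0006]
 [ 0.4021  0.9156 -0.0016]
 [-0.0001 -0.0017 -1.    ]]
1 [-0.0014  0.0011  1.1745]
-1 [-0.0012 -0.0016 -1.9671]
```

>>> {"fn": "apply_moves", "kwargs": {"dp": [[0, 0, -0.01], [0, 0, -0.01], [0, 0, -0.01], [0, 0, -0.01], [0, 0, -0.01], [0, 0, -0.01], [0, 0, -0.01], [0, 0, -0.01]], "twist": [[0, 0, 0.147], [0, 0, 0.147], [0, 0, 0.147], [0, 0, 0.147], [0, 0, 0.147], [0, 0, 0.147], [0, 0, 0.147], [0, 0, 0.146]], "fingers": [0, 0, 0, 0, 0, 0, 0, 0]}}

```text
time: 0.9
position: [0.2612, 0.5949, 0.3023]
tool_rot: [2.248, 2.194, -0.002]
ft_force: [-0.0, 0.7, 0.3]
grip_width: 1.0
grip_force: 0.0
```

>>> {"fn": "apply_moves", "kwargs": {"dp": [[-0.036, 0.015, 0], [-0.036, 0.015, 0], [-0.036, 0.015, 0], [-0.036, 0.015, 0], [-0.036, 0.015, 0], [-0.036, 0.015, 0], [-0.036, 0.015, 0], [-0.036, 0.015, 0], [-0.036, 0.015, 0], [-0.036, 0.015, 0]], "twist": [[0, 0, 0], [0, 0, 0], [0, 0, 0], [0, 0, 0], [0, 0, 0], [0, 0, 0], [0, 0, 0], [0, 0, 0], [0, 0, 0], [0, 0, 0]], "fingers": [0, 0, 0, 0, 0, 0, 0, 0, 0, 0]}}

```text
time: 1.9
position: [0.4051, 0.2308, 0.3023]
tool_rot: [-2.241, -2.201, 0.0]
ft_force: [0.2, -0.3, 0.8]
grip_width: 1.002
grip_force: 0.0
```

>>> {"fn": "apply_moves", "kwargs": {"dp": [[-0.036, 0.016, 0], [-0.036, 0.016, 0], [-0.036, 0.016, 0], [-0.036, 0.016, 0], [-0.036, 0.016, 0], [0, 0, -0.0], [0, 0, 0]], "twist": [[0, 0, 0], [0, 0, 0], [0, 0, 0], [0, 0, 0], [0, 0, 0], [0, 0, 0], [0, 0, 0]], "fingers": [0.2, 0.2, 0.2, 0.2, 0.2, 0.2, 0.2]}}

```text
time: 2.6
position: [0.4815, 0.0504, 0.3023]
tool_rot: [-2.243, -2.198, 0.0]
ft_force: [0.1, 0.9, -0.6]
grip_width: 0.802
grip_force: 0.0
```

Run:
```python
from h import *
s=get_image("side");t=get_image("top")
p=ctrl.get_state()["position"];print(p,proj("side",p),proj("top",p))
o=np.zeros((600,800,3),np.uint8);o[:600,:480]=crop("side",245,145,345,270,4.8,s);o[:320,480:800]=crop("top",250,130,330,210,4,t)
cv2.imwrite("pics/c3.png",o)
```

```text
[0.48112451 0.05241277 0.30220839] [[316.29249221 190.56893768]] [[287.88699617 188.78557358]]
```

View pics/c3.png

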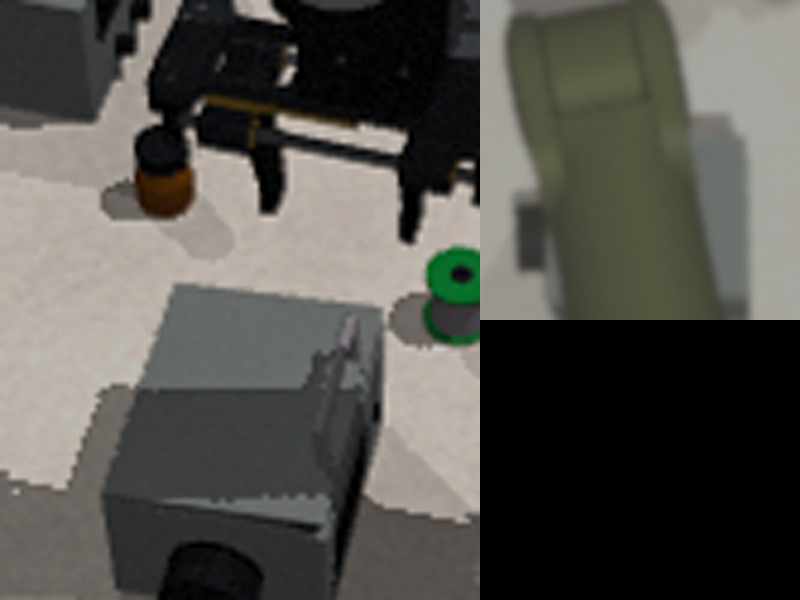

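The side crop shows the tips centred at about (315.6,192) where (316,190.6) was predicted, and the bar running (312,237)–(318,213). The gap at the flap's front-left corner shows the flap is open a crack, so the bar is about z = 0.157. Next I descend onto it.

>>> {"fn": "apply_moves", "kwargs": {"dp": [[-0.001, 0.006, 0.02], [0, 0, 0.03], [0, 0, 0.03], [0, 0, 0.03], [0, 0, 0.025], [0, 0, 0.015], [0, 0, 0.01], [0, 0, 0]], "twist": [[0, 0, 0], [0, 0, 0], [0, 0, 0], [0, 0, 0], [0, 0, 0], [0, 0, 0], [0, 0, 0], [0, 0, 0]], "fingers": [0.2, 0.2, 0.2, 0.2, 0.2, 0.2, 0.2, 0.2]}}

```text
time: 3.5
position: [0.4865, 0.051, 0.1414]
tool_rot: [-2.238, -2.203, 0.003]
ft_force: [-0.8, 1.0, 0.1]
grip_width: 0.807
grip_force: 0.0
```

>>> {"fn": "apply_moves", "kwargs": {"dp": [[0, 0, 0], [0, 0, 0], [0, 0, 0], [0, 0, 0], [0, 0, 0], [0, 0, 0], [0, 0, 0], [0, 0, 0], [0, 0, 0], [0, 0, 0]], "twist": [[0, 0, 0], [0, 0, 0], [0, 0, 0], [0, 0, 0], [0, 0, 0], [0, 0, 0], [0, 0, 0], [0, 0, 0], [0, 0, 0], [0, 0, 0]], "fingers": [1, 1, 1, 1, 1, 1, 1, 1, 1, 1], "newtons": 12}}

```text
time: 4.5
position: [0.4854, 0.05, 0.142]
tool_rot: [-2.238, -2.2, 0.006]
ft_force: [-5.2, -0.4, 2.2]
grip_width: 0.097
grip_force: 12.0
```

```bash
python3 -c "
import numpy as np
a=np.radians(162.9)-np.linspace(.1,1.66,25)
p=.136*np.c_[np.cos(a),-np.sin(a)]
print(np.round(np.diff(p,axis=0),4).tolist())"
```

```text
[[0.0037, -0.008], [0.0042, -0.0078], [0.0047, -0.0075], [0.0052, -0.0072], [0.0056, -0.0068], [0.0061, -0.0064], [0.0065, -0.006], [0.0068, -0.0056], [0.0072, -0.0051], [0.0075, -0.0047], [0.0078, -0.0042], [0.0081, -0.0036], [0.0083, -0.0031], [0.0085, -0.0026], [0.0086, -0.002], [0.0087, -0.0015], [0.0088, -0.0009], [0.0088, -0.0003], [0.0088, 0.0003], [0.0088, 0.0008], [0.0087, 0.0014], [0.0086, 0.002], [0.0085, 0.0025], [0.0083, 0.0031]]
```

>>> {"fn": "apply_moves", "kwargs": {"dp": [[0, 0.0037, -0.008], [0, 0.0042, -0.0078], [0, 0.0047, -0.0075], [0, 0.0052, -0.0072], [0, 0.0056, -0.0068], [0, 0.0061, -0.0064], [0, 0.0065, -0.006], [0, 0.0068, -0.0056]], "twist": [[0, 0, 0], [0, 0, 0], [0, 0, 0], [0, 0, 0], [0, 0, 0], [0, 0, 0], [0, 0, 0], [0, 0, 0]], "fingers": [1, 1, 1, 1, 1, 1, 1, 1]}}

```text
time: 5.3
position: [0.5271, 0.0508, 0.1991]
tool_rot: [-2.234, -2.198, 0.007]
ft_force: [-11.8, 3.0, 9.6]
grip_width: 0.098
grip_force: 12.1
```

>>> {"fn": "apply_moves", "kwargs": {"dp": [[0, 0.0052, -0.0071], [0, 0.0065, -0.0062], [0, 0.0078, -0.0042], [0, 0.0081, -0.0036], [0, 0.0083, -0.0031], [0, 0.0085, -0.0026], [0, 0.0086, -0.002], [0, 0.0087, -0.0015]], "twist": [[0, 0, 0], [0, 0, 0], [0, 0, 0], [0, 0, 0], [0, 0, 0], [0, 0, 0], [0, 0, 0], [0, 0, 0]], "fingers": [1, 1, 1, 1, 1, 1, 1, 1]}}

```text
time: 6.1
position: [0.5926, 0.0515, 0.229]
tool_rot: [-2.236, -2.203, -0.004]
ft_force: [-3.2, 5.8, 1.4]
grip_width: 0.095
grip_force: 12.0
```

>>> {"fn": "apply_moves", "kwargs": {"dp": [[0, 0.0088, -0.0009], [0, 0.0088, -0.0003], [0, 0.0088, 0.0003], [0, 0.0088, 0.0008], [0, 0.0087, 0.0014], [0, 0.0086, 0.002]], "twist": [[0, 0, 0], [0, 0, 0], [0, 0, 0], [0, 0, 0], [0, 0, 0], [0, 0, 0]], "fingers": [1, 1, 1, 1, 1, 1]}}

```text
time: 6.7
position: [0.6456, 0.051, 0.2258]
tool_rot: [-2.236, -2.204, -0.006]
ft_force: [-1.8, 6.5, 1.8]
grip_width: 0.096
grip_force: 12.1
```

>>> {"fn": "apply_moves", "kwargs": {"dp": [[0, 0.008, 0.002], [0, 0.008, 0.003], [0, 0, 0], [0, 0, 0]], "twist": [[0, 0, 0], [0, 0, 0], [0, 0, 0], [0, 0, 0]], "fingers": [1, 1, 1, 1]}}

```text
time: 7.1
position: [0.6623, 0.0508, 0.2203]
tool_rot: [-2.237, -2.205, -0.007]
ft_force: [0.9, 6.7, -0.8]
grip_width: 0.095
grip_force: 12.1
```

>>> {"fn": "apply_moves", "kwargs": {"dp": [[0, 0, 0], [0, 0, 0], [0, 0, 0], [0, 0, 0], [0, 0, 0]], "twist": [[0, 0, 0], [0, 0, 0], [0, 0, 0], [0, 0, 0], [0, 0, 0]], "fingers": [0.74, 0.74, 0.74, 0.74, 0.74]}}

```text
time: 7.6
position: [0.6607, 0.0463, 0.22]
tool_rot: [2.242, 2.2, -0.0]
ft_force: [-0.9, -0.4, -0.0]
grip_width: 0.255
grip_force: 0.0
```

>>> {"fn": "apply_moves", "kwargs": {"dp": [[0, 0, -0.015], [0, 0, -0.025], [0, 0, -0.03], [0, 0, -0.03], [0, 0, 0]], "twist": [[0, 0, 0], [0, 0, 0], [0, 0, 0], [0, 0, 0], [0, 0, 0]], "fingers": [0.74, 0.74, 0.74, 0.74, 0.74]}}

```text
time: 8.1
position: [0.6627, 0.0463, 0.3263]
tool_rot: [2.237, 2.197, 0.011]
ft_force: [-0.6, 0.4, 0.9]
grip_width: 0.261
grip_force: 0.0
```

>>> {"fn": "apply_moves", "kwargs": {"dp": [[-0.035, -0.01, 0], [-0.04, -0.015, 0], [-0.04, -0.02, 0], [-0.04, -0.02, 0], [-0.04, -0.02, 0], [-0.04, -0.02, 0], [-0.03, -0.015, 0]], "twist": [[0, 0, 0], [0, 0, 0], [0, 0, 0], [0, 0, 0], [0, 0, 0], [0, 0, 0], [0, 0, 0]], "fingers": [0.54, 0.54, 0.54, 0.54, 0.54, 0.54, 0.54]}}

```text
time: 8.8
position: [0.5338, -0.2193, 0.3207]
tool_rot: [2.244, 2.197, 0.001]
ft_force: [0.6, -0.3, -0.2]
grip_width: 0.459
grip_force: 0.0
```

Run:
```python
from h import *
print(ctrl.get_state()["joint_positions"])
s=get_image("side");t=get_image("top")
o=np.zeros((480,800,3),np.uint8);o[:480,:400]=crop("side",245,150,345,270,4,s);o[:400,400:800]=crop("top",250,140,330,220,5,t)
cv2.imwrite("pics/c4.png",np.clip(o*1.3,0,255).astype(np.uint8))
cv2.imwrite("pics/side4.png",s[:,:,::-1]);cv2.imwrite("pics/top4.png",t[:,:,::-1])
```

```text
[-0.35597352  0.16034806  0.80244907  1.50421612 -0.11530056  1.52476783
  0.42401091]
```

View pics/c4.png

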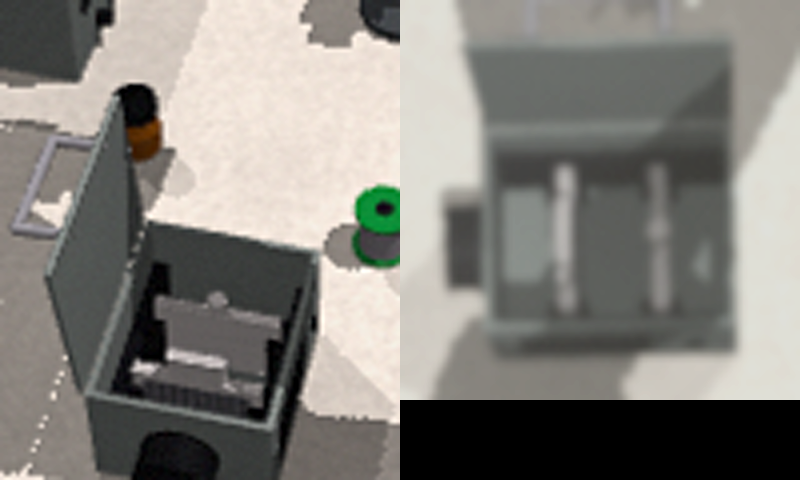

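The flap stands upright. The tabbed filter is in the +y slot (side tab near (294,239), top plate line at x≈283, rows 173–202) and the knob plate is in the −y slot.

Run:
```python
from h import *
np.set_printoptions(precision=4,suppress=True)
t=cv2.imread("pics/top4.png").astype(int)
g=t[170:206,276:292].sum(2)
for r in range(0,36,3):
    w=g[r]-np.percentile(g[r],30);w=np.clip(w,0,None)*(np.abs(np.arange(16)-7)<5);print(170+r,276+(w*np.arange(16)).sum()/max(w.sum(),1),g[r].max(),end=' | ')
print()
print("tab side",plane("side",[[245+168/4,150+352/4],[245+228/4,150+362/4]],.1))
for z in(.075,.1):print(plane("top",[[283,173],[283,187.5],[283,202]],z))
print("knob",plane("top",[[381.5-0,0],[250+258/5,140+228/5]],.0905)[1],plane("side",[[245+217/4,150+298/4]],.0905))
S=ctrl.get_state();M=R.from_rotvec(S["tool_rot"])
print(M.as_matrix())
y=np.array([0,-1,0.]);y=R.from_rotvec([0,0,np.radians(-1)]).apply(y);z=np.array([0,0,-1.]);D=R.from_matrix(np.c_[np.cross(y,z),y,z]);print((M.inv()*D).as_rotvec())
```

```text
170 282.1764705882353 199 | 173 282.4620811287478 301 | 176 282.55604395604394 399 | 179 282.29006266786035 369 | 182 281.6256880733945 412 | 185 281.58956109134044 417 | 188 281.52913752913753 414 | 191 281.56053811659194 399 | 194 281.827868852459 356 | 197 282.54545454545456 315 | 200 282.8565279770445 325 | 203 282.24444444444447 229 | 
tab side [[0.563  0.0836 0.1   ]
 [0.5173 0.0814 0.1   ]]
[[0.5916 0.0833 0.075 ]
 [0.5403 0.0826 0.075 ]
 [0.4897 0.0819 0.075 ]]
[[0.5848 0.0816 0.1   ]
 [0.5342 0.0809 0.1   ]
 [0.4843 0.0802 0.1   ]]
knob [0.5431 0.0186 0.0905] [[0.5432 0.0194 0.0905]]
[[ 0.0286  0.9996  0.001 ]
 [ 0.9996 -0.0286 -0.0019]
 [-0.0019  0.0011 -1.    ]]
[0.0023 0.0006 1.5596]
```

>>> {"fn": "apply_moves", "kwargs": {"dp": [[0, 0, 0], [0, 0, 0], [0, 0, 0], [0, 0, 0], [0, 0, 0], [0, 0, 0], [0, 0, 0], [0, 0, 0], [0, 0, 0], [0, 0, 0]], "twist": [[0, 0, 0.14], [0, 0, 0.14], [0, 0, 0.14], [0, 0, 0.14], [0, 0, 0.14], [0, 0, 0.14], [0, 0, 0.14], [0, 0, 0.14], [0, 0, 0.14], [0, 0, 0.14]], "fingers": [0.54, 0.54, 0.54, 0.54, 0.54, 0.54, 0.54, 0.54, 0.54, 0.54]}}

```text
time: 9.9
position: [0.5361, -0.2153, 0.3202]
tool_rot: [-3.133, -0.232, -0.001]
ft_force: [-0.5, 0.2, -0.0]
grip_width: 0.461
grip_force: 0.0
```

>>> {"fn": "apply_moves", "kwargs": {"dp": [[0, 0, 0], [0, -0.035, 0], [0, -0.04, 0], [0, -0.04, 0], [0, -0.04, 0], [0.001, -0.04, 0], [0.001, -0.04, 0], [0.002, -0.04, 0], [0.002, -0.027, 0], [0, 0, 0]], "twist": [[0, 0, 0.125], [0, 0, 0], [0, 0, 0], [0, 0, 0], [0, 0, 0], [0, 0, 0], [0, 0, 0], [0, 0, 0], [0, 0, 0], [0, 0, 0]], "fingers": [0.54, 0.54, 0.54, 0.54, 0.54, 0.54, 0.54, 0.54, 0.54, 0.54]}}

```text
time: 10.9
position: [0.5328, 0.0926, 0.3196]
tool_rot: [-3.14, -0.058, 0.001]
ft_force: [-0.3, 0.8, -0.5]
grip_width: 0.463
grip_force: 0.0
```

Run:
```python
from h import *
np.set_printoptions(precision=4,suppress=True)
S=ctrl.get_state();print(S["position"],S["joint_positions"]);print(R.from_rotvec(S["tool_rot"]).as_matrix())
```

```text
[0.5328 0.0926 0.3196] [-0.9105  0.0522  0.7263  1.5877 -0.0362  1.5153 -1.7166]
[[ 0.9993  0.037  -0.0007]
 [ 0.037  -0.9993  0.0014]
 [-0.0006 -0.0014 -1.    ]]
```

>>> {"fn": "apply_moves", "kwargs": {"dp": [[0.008, 0.009, 0.02], [0, 0, 0.035], [0, 0, 0.035], [0, 0, 0.035], [0, 0, 0.03], [0, 0, 0]], "twist": [[0, 0, 0], [0, 0, 0], [0, 0, 0], [0, 0, 0], [0, 0, 0], [0, 0, 0]], "fingers": [0.54, 0.54, 0.54, 0.54, 0.54, 0.54]}}

```text
time: 11.5
position: [0.5387, 0.0763, 0.1613]
tool_rot: [3.139, 0.042, -0.011]
ft_force: [0.1, 0.0, 0.2]
grip_width: 0.459
grip_force: 0.0
```

Run:
```python
from h import *
np.set_printoptions(precision=4,suppress=True)
S=ctrl.get_state();p=S["position"];print(p,S["tool_rot"],proj("side",p))
s=get_image("side");cv2.imwrite("pics/c5.png",np.clip(crop("side",245,150,345,270,5,s)*1.3,0,255).astype(np.uint8))
```

```text
[0.5387 0.0763 0.1613] [ 3.1387  0.0423 -0.0113] [[294.7927 225.3152]]
```

View pics/c5.png

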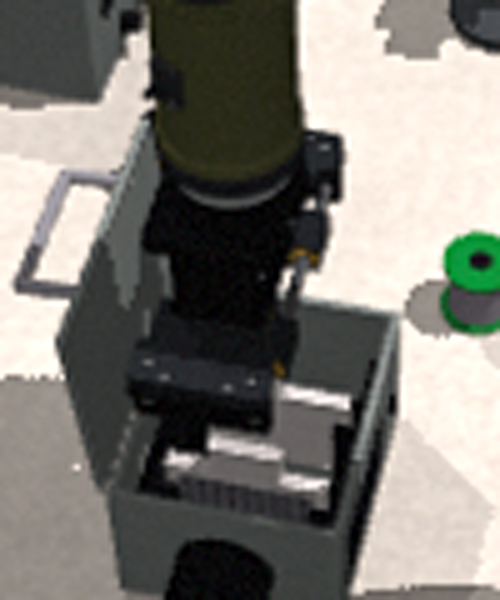

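The tab (about (210–285,440) in the crop) is directly below the gripper in line with it, but the tips are hidden. I'll take a few more pose readings to average the noise.

Run:
```python
from h import *
np.set_printoptions(precision=4,suppress=True)
for i in range(8):
    get_image("top");S=ctrl.get_state();print(S["position"],R.from_rotvec(S["tool_rot"]).as_matrix()[:,0],S["joint_positions"][:2])
```

```text
[0.542  0.0769 0.1657] [0.9996 0.0271 0.0002] [-0.8625  0.1622]
[0.5428 0.0771 0.1667] [0.9996 0.0273 0.0023] [-0.8626  0.1614]
[0.5432 0.0773 0.1671] [0.9996 0.0274 0.0033] [-0.8626  0.161 ]
[0.5432 0.0774 0.1671] [0.9996 0.0276 0.0035] [-0.8627  0.1608]
[0.543  0.0775 0.1669] [0.9996 0.0277 0.0033] [-0.8627  0.1609]
[0.5428 0.0775 0.1666] [0.9996 0.0278 0.0028] [-0.8628  0.1611]
[0.5426 0.0775 0.1663] [0.9996 0.0278 0.0023] [-0.8628  0.1612]
[0.5423 0.0775 0.1659] [0.9996 0.0279 0.0017] [-0.8628  0.1615]
```

>>> {"fn": "apply_moves", "kwargs": {"dp": [[-0.001, -0.006, 0.01], [0, 0, 0.02], [0, 0, 0.02], [0, 0, 0.02], [0, 0, 0.015], [0, 0, 0.005], [0, 0, 0], [0, 0, 0], [0, 0, 0], [0, 0, 0]], "twist": [[0, 0, 0], [0, 0, 0], [0, 0, 0], [0, 0, 0], [0, 0, 0], [0, 0, 0], [0, 0, 0], [0, 0, 0], [0, 0, 0], [0, 0, 0]], "fingers": [0.54, 0.54, 0.54, 0.54, 0.54, 0.54, 0.54, 0.54, 0.54, 0.54]}}

```text
time: 12.95
position: [0.5412, 0.0835, 0.0757]
tool_rot: [-3.141, -0.044, -0.002]
ft_force: [-0.1, 0.1, 0.2]
grip_width: 0.462
grip_force: 0.0
```

>>> {"fn": "apply_moves", "kwargs": {"dp": [[0, 0, 0], [0, 0, 0], [0, 0, 0], [0, 0, 0], [0, 0, 0], [0, 0, 0], [0, 0, 0], [0, 0, 0]], "twist": [[0, 0, 0], [0, 0, 0], [0, 0, 0], [0, 0, 0], [0, 0, 0], [0, 0, 0], [0, 0, 0], [0, 0, 0]], "fingers": [1, 1, 1, 1, 1, 1, 1, 1], "newtons": 30}}

```text
time: 13.75
position: [0.5405, 0.0834, 0.0748]
tool_rot: [-3.141, -0.044, 0.0]
ft_force: [0.6, -0.7, -0.5]
grip_width: 0.114
grip_force: 30.0
```

>>> {"fn": "apply_moves", "kwargs": {"dp": [[0, 0, -0.006], [0, 0, -0.01], [0, 0, -0.012], [0, 0, -0.015], [0, 0, -0.015], [0, 0, -0.02], [0, 0, -0.025], [0, 0, -0.03], [0, 0, -0.027], [0, 0, 0]], "twist": [[0, 0, 0], [0, 0, 0], [0, 0, 0], [0, 0, 0], [0, 0, 0], [0, 0, 0], [0, 0, 0], [0, 0, 0], [0, 0, 0], [0, 0, 0]], "fingers": [1, 1, 1, 1, 1, 1, 1, 1, 1, 1]}}

```text
time: 14.75
position: [0.5432, 0.0834, 0.2401]
tool_rot: [-3.138, -0.043, -0.013]
ft_force: [0.6, -1.0, -1.0]
grip_width: 0.107
grip_force: 30.0
```

Run:
```python
from h import *
np.set_printoptions(precision=4,suppress=True)
for i in range(5):
    s=get_image("side")
S=ctrl.get_state();print(S["position"],R.from_rotvec(S["tool_rot"]).as_matrix(),S["ft_force"],S["grip_width"])
cv2.imwrite("pics/c6.png",np.clip(crop("side",235,110,375,270,4,s)[:600]*1.3,0,255).astype(np.uint8))
```

```text
[0.5397 0.0832 0.2338] [[ 0.9996  0.0278 -0.002 ]
 [ 0.0278 -0.9996 -0.0005]
 [-0.002   0.0005 -1.    ]] [-0.2568  0.861  -1.0158] 0.11487288464787311
```

View pics/c6.png

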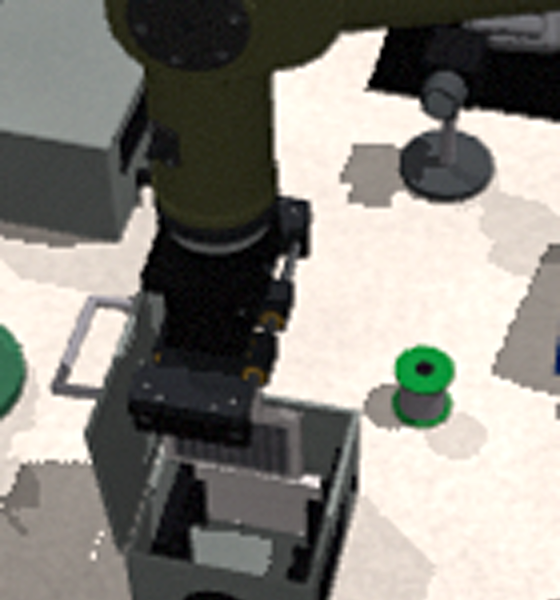

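The filter is out, upright in the fingers, and the blank stays in its slot. Next I measure the camera heading from its housing edges.

Run:
```python
from h import *
np.set_printoptions(precision=4,suppress=True)
t=cv2.imread("pics/top0.png",0).astype(float)
up=[];lo=[]
for u in range(431,445):
    col=t[186:203,u];g=np.diff(col);w=np.clip(-g,0,None);up.append((u,186.5+(w*np.arange(16)).sum()/w.sum()))
    col=t[201:217,u];g=np.clip(np.diff(col),0,None);lo.append((u,201.5+(g*np.arange(15)).sum()/g.sum()))
up=np.array(up);lo=np.array(lo);print(up[:,1],lo[:,1])
for e,z in((up,.145),(lo[5:],.145)):
    P=plane("top",e,z);k=np.polyfit(P[:,1],P[:,0],1);print("dx/dy",k, "deg",np.degrees(np.arctan(k[0])))
for v in (197,200,203,206):
    r=t[v,440:455];g=np.clip(np.diff(r),0,None);print(v,440.5+(g*np.arange(14)).sum()/g.sum())
# lens disc in side
s=cv2.imread("pics/side0.png",0);print(s[126:142,338:354])
```

```text
[191.6389 192.2364 192.6261 192.8571 192.9464 192.9867 192.9643 193.1339
 193.1636 193.2477 193.2544 193.3522 193.3761 193.434 ] [209.8043 209.8636 209.9167 211.0926 212.1341 212.8846 212.8182 211.7991
 210.9727 210.2909 209.9324 209.8303 209.3018 208.6698]
dx/dy [0.1082 0.5508] deg 6.177379774559748
dx/dy [-0.5337  0.215 ] deg -28.088650445622147
197 445.57339449541286
200 445.6545454545454
203 445.6636363636364
206 445.57207207207205
[[  5   5   3   7   0   2   3   8  10  14  12   8  15  15  13  15]
 [  0   2   6   6   0   4  11  15  16  19  11   2   9  11  10  10]
 [  0   1   3   4   6  25  44  51  55  55  36  17   0   6   5   8]
 [  6   0   2  10  24  42  49  51  51  53  55  50  13   3   1   6]
 [  8   3   4  18  39  45  51  52  54  53  53  51  45   0   3   7]
 [  0   0  10  25  40  46  47  50  53  54  50  50  44  18   4   7]
 [  1   1   8  33  30  34  29  33  44  49  49  45  43  35   3   4]
 [  7   1   9  24  32  51  45  39  21  30  49  45  42  29   0   7]
 [ 79  68   8  26  48  47  49  47  40  28  26  40  38  14   3   8]
 [182 170  32  30  47  45  46  48  49  45  31  29  31   6   3   2]
 [178 168  87  27  47  47  47  45  49  44  30  21  39   5   6  31]
 [173 166  99  34  41  44  44  45  47  45  32  57 114  77  76 115]
 [173 177 170 105  51  38  42  42  46  40  17  89 182 176 177 178]
 [171 176 179 175 137  79  53  45  29  21  36 104 176 171 173 174]
 [172 173 173 172 176 173 141  99  30  42  73 140 176 172 174 171]
 [172 173 175 175 171 171 165  98  45  46  78 154 172 173 174 174]]
```

>>> {"fn": "apply_moves", "kwargs": {"dp": [[-0.004, 0.02, 0], [-0.006, 0.035, 0], [-0.006, 0.04, 0], [-0.006, 0.04, 0], [-0.006, 0.04, 0], [-0.006, 0.04, 0], [-0.006, 0.04, 0], [-0.006, 0.035, 0], [-0.004, 0.03, 0], [0, 0, 0]], "twist": [[0, 0, 0], [0, 0, 0], [0, 0, 0], [0, 0, 0], [0, 0, 0], [0, 0, 0], [0, 0, 0], [0, 0, 0], [0, 0, 0], [0, 0, 0]], "fingers": [1, 1, 1, 1, 1, 1, 1, 1, 1, 1]}}

```text
time: 16.0
position: [0.496, -0.2447, 0.2345]
tool_rot: [3.138, 0.028, -0.003]
ft_force: [-0.6, -0.9, -1.2]
grip_width: 0.111
grip_force: 30.0
```

>>> {"fn": "apply_moves", "kwargs": {"dp": [[0, 0, 0], [0, 0, 0], [0, 0, 0], [0, 0, 0], [0, 0, 0], [0, 0, 0], [0, 0, 0], [0, 0, 0]], "twist": [[0, 0, 0.036], [0, 0, 0.036], [0, 0, 0], [0, 0, 0], [0, 0, 0], [0, 0, 0], [0, 0, 0], [0, 0, 0]], "fingers": [1, 1, 1, 1, 1, 1, 1, 1]}}

```text
time: 16.8
position: [0.4995, -0.2379, 0.2349]
tool_rot: [-3.141, 0.069, -0.0]
ft_force: [-0.6, -0.9, -0.6]
grip_width: 0.115
grip_force: 30.0
```

Run:
```python
from h import *
np.set_printoptions(precision=4,suppress=True)
S=ctrl.get_state();p=S["position"];M=R.from_rotvec(S["tool_rot"]);print(p,M.as_matrix())
s=get_image("side");t=get_image("top");cv2.imwrite("pics/side7.png",s[:,:,::-1]);cv2.imwrite("pics/top7.png",t[:,:,::-1])
a=proj("side",p).astype(int)[0];print(a)
c=[p+M.apply([x,y,z]) for z in(.0,.07) for x in(-.05,.05) for y in(-.005,)]
print("pred corners (plate top/bottom)",proj("side",c))
o=np.zeros((600,800,3),np.uint8)
x0,y0=a[0]-45,a[1]-40;o[:600,:480]=crop("side",x0,y0,x0+80,y0+100,6,s);print(x0,y0)
o[:400,480:800]=crop("top",400,180,440,230,8,t)
cv2.imwrite("pics/c7.png",np.clip(o*1.6,0,255).astype(np.uint8))
```

```text
[ 0.4995 -0.2379  0.2349] [[ 0.999  -0.044   0.0001]
 [-0.044  -0.999   0.0001]
 [ 0.0001 -0.0001 -1.    ]]
[333 136]
pred corners (plate top/bottom) [[348.0721 140.6157]
 [317.4368 134.4231]
 [346.8825 156.6777]
 [317.3756 150.5172]]
288 96
```

View pics/c7.png

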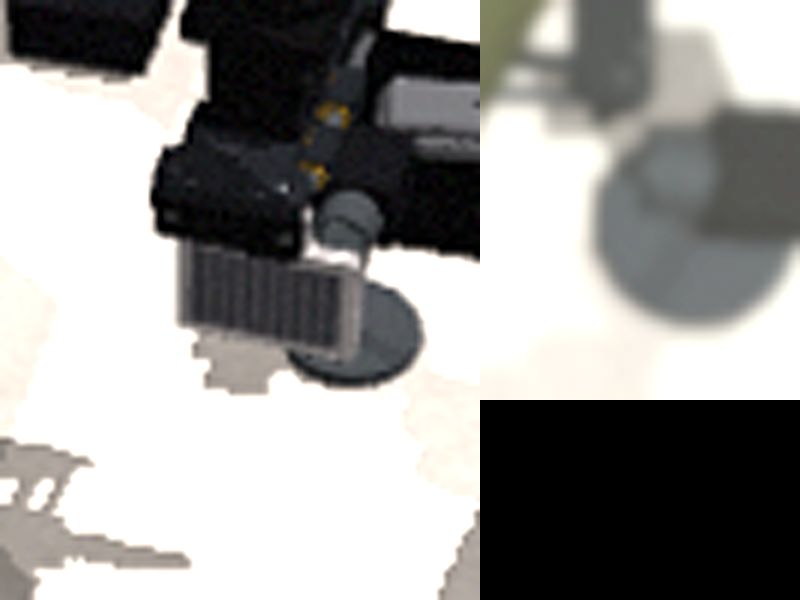

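The filter hangs level and square in the fingers. Its bottom corners in side are at about (317.7,150.2) and (348,156), within 1 px of the prediction, so it has not slipped. Next I go to the view point.

>>> {"fn": "apply_moves", "kwargs": {"dp": [[-0.002, 0.008, 0], [-0.003, 0.012, 0], [-0.003, 0.012, 0.005], [-0.002, 0.007, 0.015], [0, 0, 0.02], [0, 0, 0.02], [0, 0, 0.014], [0, 0, 0.007], [0, 0, 0], [0, 0, 0]], "twist": [[0, 0, 0], [0, 0, 0], [0, 0, 0], [0, 0, 0], [0, 0, 0], [0, 0, 0], [0, 0, 0], [0, 0, 0], [0, 0, 0], [0, 0, 0]], "fingers": [1, 1, 1, 1, 1, 1, 1, 1, 1, 1]}}

```text
time: 17.9
position: [0.488, -0.2768, 0.1543]
tool_rot: [3.14, -0.07, 0.001]
ft_force: [-0.3, -1.2, -0.9]
grip_width: 0.113
grip_force: 30.0
```

>>> {"fn": "apply_moves", "kwargs": {"dp": [[0, 0, 0], [0, 0, 0], [0, 0, 0], [0, 0, 0], [0, 0, 0], [0, 0, 0], [0, 0, 0], [0, 0, 0], [0, 0, 0], [0, 0, 0]], "twist": [[0, 0, 0], [0, 0, 0], [0, 0, 0], [0, 0, 0], [0, 0, 0], [0, 0, 0], [0, 0, 0], [0, 0, 0], [0, 0, 0], [0, 0, 0]], "fingers": [1, 1, 1, 1, 1, 1, 1, 1, 1, 1]}}

```text
time: 18.9
position: [0.4877, -0.2765, 0.1538]
tool_rot: [-3.141, 0.069, -0.0]
ft_force: [-0.1, 0.4, -1.2]
grip_width: 0.11
grip_force: 30.0
```

Run:
```python
from h import *
np.set_printoptions(precision=4,suppress=True)
S=ctrl.get_state();p=S["position"];M=R.from_rotvec(S["tool_rot"]);print(p,M.as_matrix(),S["qd"])
s=get_image("side");t=get_image("top")
c=[p+M.apply([x,y,z]) for z in(.0,.07) for x in(-.05,.05) for y in(-.005,.005)]
u=proj("side",c);print("pred",(u-[300,115])*8)
print("mid",proj("top",p+[0,0,-.035]))
o=np.zeros((600,800,3),np.uint8)
o[:440,:480]=crop("side",300,115,360,170,8,s)
o[:300,480:800]=crop("top",380,175,460,250,4,t)
o[300:,480:800]=crop("side",250,170,330,245,4,s)
cv2.imwrite("pics/c8.png",np.clip(o*1.5,0,255).astype(np.uint8))
```

```text
[ 0.4877 -0.2765  0.1538] [[ 0.999  -0.0442  0.    ]
 [-0.0442 -0.999   0.    ]
 [ 0.     -0.     -1.    ]] [-0.001   0.0012 -0.0001  0.0002 -0.0002 -0.0028 -0.0004]
pred [[420.267  293.8407]
 [425.9967 277.7622]
 [188.3834 245.9896]
 [194.9595 230.2884]
 [410.0382 412.2735]
 [415.6085 396.2968]
 [186.252  364.7213]
 [192.6107 349.1067]]
mid [[390.4347 199.725 ]]
```

View pics/c8.png

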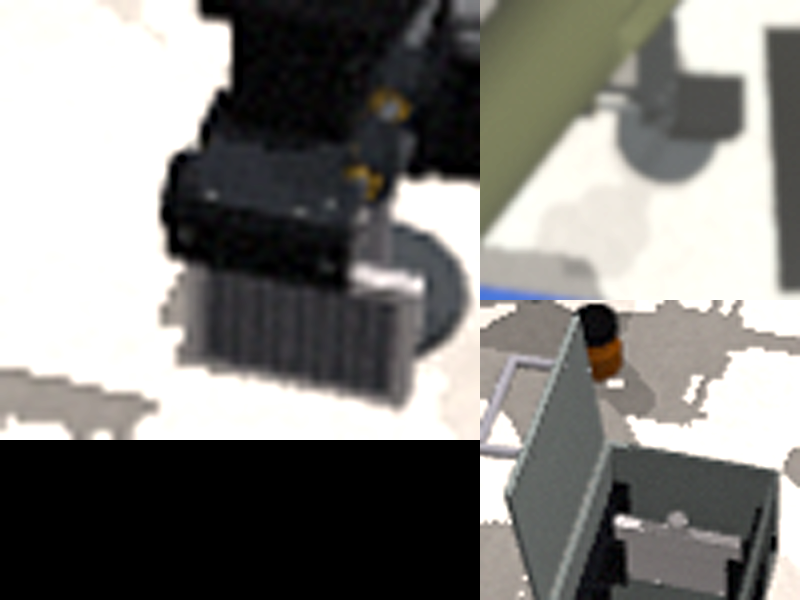

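The last look shows the filter at its predicted corners (bottom left (180,358), bottom right (410,408) in the crop), so it is within about 2 mm. The flap is upright, the blank is in its slot, and the camera and jar are undisturbed. I'm handing it in.

```bash
python3 -c "
from bench import ctrl
print(ctrl.close_job())"
```

```text
the job is handed in; nothing more can be done
None
```

The job is handed in at about 19 s of the 64 s, with no verdict returned: the flap stands open, the blank is still in its slot, and the filter is held still and upright, by my measurements within about 2 mm of the camera's view point. Its squareness to the lens rests on a camera heading I could read only to about 1–2 degrees.

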